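# Flip the onion's status flag to green

### The arm

A 6-joint arm with a two-finger parallel gripper is mounted at the origin on the work surface. World frame = base frame: x ahead of the robot, y to its left, z up, the work surface at z = 0. Lengths are in mm, angles in rad, forces in N, time in s.
With the tool pointing down it reaches from about 275 to 1000 mm from the base axis. Payload 8.4 kg.
Tool frame: the origin (TCP) lies between the finger pads; the fingertips stand 8 mm ahead of it and the grasp point (between the pads) lies 11 mm behind it (tcp_to_tips is the distance from the TCP to the fingertips, in mm); z points along the fingers, y is the line along which they close (so a half turn about z gives the same grasp; the last joint's range is limited). The gripper opens to 85 mm and grips with 20 to 120 N. Pads are 22 mm wide; open, the fingers measure 114 mm over their backs; the gripper's body (76 mm by 85 mm) begins 54 mm behind the grasp point. The pads swing forward as they close: fully open they stand 13 mm farther back than shut.
Start: joints at [-1.284, 0.353, 1.633, -0, 1.155, -0.002], TCP at [178, -599.119, 239.281] pointing down, gripper open.
Joint ranges: [-2.63, 2.63], [-0.92, 2.1], [0.06, 2.66], [-1.3, 4.44], [0, 2.69], [-3.02, 3.02]. Speed limits (rad/s): [2.22, 2.22, 2.79, 3.14, 3.14, 3.14].

### API

Orientations are given as [roll, pitch, yaw] about the fixed x, y, z axes, in that order (R = Rz(yaw) Ry(pitch) Rx(roll)).
In Python, from rig import * gives the robot as it stands.
- The arm moves only by the tool step_arm, never from a script. Its argument "motion" is a list of rows, each an object with "claw": the finger opening in mm, from 0 to 85.4; "delta_pos": the shift along the tool's x, y, z in mm, a list of three; "turn": the turn about the tool's z in rad. In form: [{"claw": claw, "delta_pos": [dx, dy, dz], "turn": turn}, ...]. A call has 1 to 8 rows; each row shifts and turns the commanded pose from where the row before left it, along the tool's axes as they then stand; what a row does not reach is not made up. A row lasts 1/12 s, in which the tool goes at most 41.7 mm and 7.16 degrees, less where a joint would pass 70% of its speed; a pose out of reach is approached as far as the arm can. A call is refused whole if a number of a shift passes 41.7 or a number of a turn 0.125, either way. A call with a gripper value outside its range is refused whole. The fingers move at their own pace and stop on an object; "force" is the grip in N (left out, the last holds). Time passes only in rows, so rows that do not move let the fingers close. It gives the time, the measured TCP pose, the force, the opening and the grip force at its end, in the units of the state.
- sense(): the state, without advancing time (a new reading comes with each control period).
- grab_frame(name): name is "scene" or "top" or "wrist"; returns a dict with "img" (384x512x3 uint8, red, green, blue), "vertical_fov" (degrees; the focal length in pixels is half the picture's height over the tangent of half this angle, whatever the lens; pixels are square), "cx", "cy" (the principal point, pixels), "R" (3x3) and "t" (3): a world point X has camera coordinates R X + t. Camera axes: x right, y down, z forward; pixel columns grow to the right and rows downward; lengths in mm; the calibration is good to about 2 mm. A picture is of the moment at which its call begins. There is no depth.
- sign_off(): hands the job in; it is judged then, once.
The state is a dict: "clock": time; "qpos": joint angles; "qvel": joint speeds; "joint_efforts": joint torques, N m; "eef_pos": TCP position; "tcp_rot": TCP orientation; "contact_force": force on the tool from outside, world axes, zero at the start; "wrist_torque": the same for the moment, N m; "opening": opening from 0.0 (shut) to 1.0 (fully open); "grasp_force": force on a finger pad.
Only numpy, scipy, OpenCV 4.12 (cv2) and the standard library are available. Lean on these libraries where they do the work, as an engineer would, in place of code of your own. Each camera call takes 0.05 s, during which the arm holds its last target. There are 200 camera calls.

### The job

The class is done with the onion: push over the flag on the stand right in front of the onion, with the fingertips (its black thumb tab helps to stand it up), until it lies fully over on the onion's side with the green face up, then leave it. Push gently, without flicking or forcing the flag, leave the other two flags as they are, and do not lift or move the tubs, the specimens or the other things on the bench.

Things in the scene. Friction and masses are not known exactly. Their poses are not given: they have to be found in the camera images.
- stand_onion: flag stand of the onion, fixed: wooden base 100 (x) x 112 (y) x 18 mm, origin at the centre of its underside, z up. A level axle along y lies 70 mm above the origin. Its flag flips over the axle from the stand's -x side to its +x side; the onion stands in its tub on the +x side, 155 to 170 mm from the axle.
- flag_onion (a joint): hinge of the onion's flag. 0 = paddle flat on the stand's -x side, red face up; pi/2 = upright; pi = flat on the stand's +x side, green face up; stops at 0 and pi. Stiff: stays at any angle it is left. Hinge friction 0.04 N m, flag about 40 g. Starts at 0 to 0.35 rad.
- stand_lemon: flag stand of the lemon, fixed: wooden base 100 (x) x 112 (y) x 18 mm, origin at the centre of its underside, z up. A level axle along y lies 70 mm above the origin. Its flag flips over the axle from the stand's -x side to its +x side; the lemon stands in its tub on the +x side, 155 to 170 mm from the axle.
- flag_lemon (a joint): hinge of the lemon's flag. 0 = paddle flat on the stand's -x side, red face up; pi/2 = upright; pi = flat on the stand's +x side, green face up; stops at 0 and pi. Stiff: stays at any angle it is left. Starts red face up; leave it.
- stand_beet: flag stand of the beet, fixed: wooden base 100 (x) x 112 (y) x 18 mm, origin at the centre of its underside, z up. A level axle along y lies 70 mm above the origin. Its flag flips over the axle from the stand's -x side to its +x side; the beet stands in its tub on the +x side, 155 to 170 mm from the axle.
- flag_beet (a joint): hinge of the beet's flag. 0 = paddle flat on the stand's -x side, red face up; pi/2 = upright; pi = flat on the stand's +x side, green face up; stops at 0 and pi. Stiff: stays at any angle it is left. Starts green face up; leave it.
- stand_onion_axle (a point): middle of the axle of the onion's flag, 70 mm above the table. The axle is held by two aluminium cheeks at y = +-46 mm (8 mm thick, 30 mm long in x, tops 82 mm above the table); rest bars 8 mm wide at y = +-38 mm reach 40 mm either way in x, tops 67 mm above the table
- flag_onion_tab (a point): middle of the free end of the black thumb tab of the onion's flag: 30 mm wide, 4 mm thick, standing 45 mm out from the axle, square to the paddle on its red side (points straight up at 0, level to the stand's +x at pi/2, straight down at pi)
- flag_onion_edge (a point): middle of the free edge of the onion's paddle, 75 mm from the axle, mid-thickness. The paddle is a plate 5 mm thick, 72 mm wide, reaching 5 to 75 mm out from the axle, one face red and the other green; all three flags are alike
- onion: brown onion with a pointed neck, 62 mm across, 70 mm tall, loose in its clear tub; origin at its underside
- tub_onion: clear open plastic tub 82 x 82 x 35 mm, walls and floor 3 mm, holding the onion, loose on the table; origin at the centre of its underside
- lemon: yellow lemon on end, 52 mm across, 64 mm tall, loose in its clear tub; origin at its underside
- tub_lemon: clear open plastic tub 82 x 82 x 35 mm, walls and floor 3 mm, holding the lemon, loose on the table; origin at the centre of its underside
- beet: dark purple-red beetroot, 60 mm across, 51 mm tall, loose in its clear tub; origin at its underside
- tub_beet: clear open plastic tub 82 x 82 x 35 mm, walls and floor 3 mm, holding the beet, loose on the table; origin at the centre of its underside
- glove_box: white and blue cardboard glove box 120 x 230 x 75 mm, loose, to the robot's left; origin at the centre of its underside
- soap: green bottle with red cap, 68 mm across, 200 mm tall, loose, to the right; origin at the centre of its underside
- pen_cup: black cup 72 mm across, 90 mm tall, loose, to the left of the stands; origin at the centre of its underside

How it is judged:
By the outcome, as a careful person would: the job done as asked, in the order asked, and still so for the second after the job is handed in, with the robot touching nothing.
It also fails if it takes over 51 s, if anything falls off the work surface, if the arm or the gripper's body presses on something with over 40 N, if the wrist force passes 120 N, or if a joint passes its speed limit or range.

## Working session

There is one attempt and no reset: what is moved stays moved. The work goes in short steps, Python scripts to look and compute and a tool call to move; the robot and the scene stay as the last step left them, time stands still between calls to the robot, and variables do not carry over. Pictures are saved under pics/ and viewed, at most 10 in all, crops included, and the job is handed in when it is done.

Besides the shell and the picture viewer there is one more tool, called by a JSON object that holds its "fn" and its "kwargs", one argument or row to a line. step_arm: Moves the arm, as the interface text tells. Its arguments: {"type":"object","properties":{"motion":{"type":"array","items":{"type":"object","properties":{"claw":{"type":"number"},"delta_pos":{"type":"array","items":{"type":"number"}},"turn":{"type":"number"}}}},"force":{"type":"number"}},"required":["motion"]}

```bash
mkdir -p pics; cat > h.py <<'E'
from rig import *
import numpy as np, cv2
def snap(n,f):
    d=grab_frame(n); cv2.imwrite('pics/'+f,d['img'][:,:,::-1]); return d
def ray(d,u,v):
    f=192/np.tan(np.radians(d['vertical_fov'])/2)
    R=np.array(d['R']);t=np.array(d['t'])
    return -R.T@t, R.T@np.array([(u-d['cx'])/f,(v-d['cy'])/f,1])
def onz(d,u,v,z):
    c,r=ray(d,u,v); return c+r*(z-c[2])/r[2]
def proj(d,X):
    f=192/np.tan(np.radians(d['vertical_fov'])/2)
    p=np.array(d['R'])@np.array(X)+np.array(d['t']); return p[:2]/p[2]*f+[d['cx'],d['cy']]
E
python3 - <<'E'
from h import *
import pickle
a=snap('top','top.png');b=snap('scene','scene.png')
pickle.dump((a,b),open('f.pkl','wb'))
for d in (a,b): print(d['vertical_fov'],d['cx'],d['cy'],ray(d,256,192))
s=sense();print(s)
E
```

```text
53.92321070610807 252.46140976835704 185.9449752266131 (array([ 457.84026819,   41.35836209, 1543.78213805]), array([ 0.06583278,  0.00168153, -0.99800223]))
54.605248355868895 256.98951288692535 189.28161669466976 (array([1173.73849484,  -93.25867623, 1178.39777683]), array([-0.48660177,  0.09937743, -0.8679881 ]))
{'clock': 0.1, 'qpos': array([-1.28442881e+00,  3.53586596e-01,  1.63401047e+00, -3.46201196e-05,
        1.15524058e+00, -2.39170243e-03]), 'qvel': array([-8.66329468e-04, -1.00975594e-04, -9.69861468e-04, -7.69216977e-05,
        2.44395248e-04,  9.92833941e-04]), 'joint_efforts': array([ 4.39793548e-04, -6.06353545e+01, -3.42820930e+01,  8.99271731e-05,
        3.98715958e-03, -1.32281471e-06]), 'eef_pos': array([ 177.85800838, -598.7391348 ,  238.65304517]), 'tcp_rot': array([-3.14034759e+00,  2.86785105e-05,  2.88773231e-01]), 'contact_force': array([0.50233991, 0.03600087, 0.44880148]), 'wrist_torque': array([-0.01789227,  0.02370657, -0.01718116]), 'grasp_force': 0.0, 'opening': 1.0002949017975928}
```

View pics/top.png

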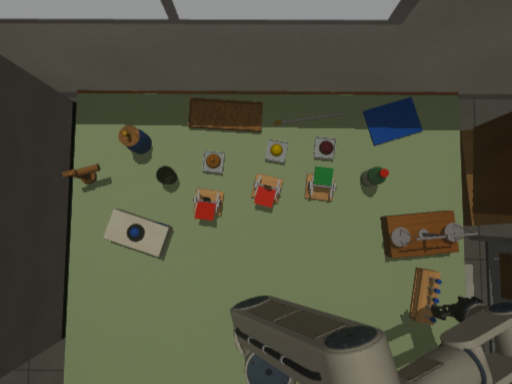

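View pics/scene.png

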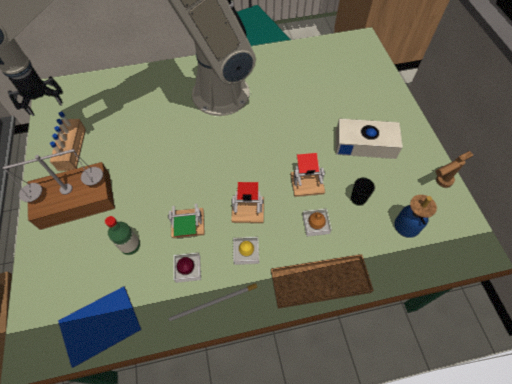

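The top view shows the onion at (213,160) with its stand at about (208,203), red paddle towards the robot at (205,212). The lemon stand is at (267,190) and the beet stand at (320,187), green face up. In the scene view the onion stand is at (308,175).

```bash
python3 - <<'E'
from h import *
import pickle
a,b=pickle.load(open('f.pkl','rb'))
def mask(d,lo,hi,roi):
    h=cv2.cvtColor(d['img'],cv2.COLOR_RGB2HSV); m=cv2.inRange(h,lo,hi)
    k=np.zeros_like(m);x0,y0,x1,y1=roi;k[y0:y1,x0:x1]=m[y0:y1,x0:x1];return k
for n,d,roi,z in(('top',a,(185,180,235,230),85),('scene',b,(285,145,335,200),85)):
    m=mask(d,(0,200,120),(6,255,255),roi)
    c=max(cv2.findContours(m,0,2)[0],key=cv2.contourArea)
    r=cv2.minAreaRect(c);print(n,r)
    for p in cv2.boxPoints(r): print('red',p,onz(d,*p,70).round())
    m=mask(d,(8,90,90),(22,255,255),roi)
    c=np.vstack(cv2.findContours(m,0,2)[0]);r=cv2.minAreaRect(c);print('wood',r)
    for p in cv2.boxPoints(r): print(p,onz(d,*p,18).round())
for u,v in((213,160),): print('onion',onz(a,u,v,40))
print(onz(b,317,221,40))
A=cv2.resize(a['img'][145:235,185:235],None,fx=6.6,fy=6.6,interpolation=2)
B=cv2.resize(b['img'][145:235,280:340],None,fx=6.6,fy=6.6,interpolation=2)
cv2.imwrite('pics/crop.png',np.hstack([A,B])[:,:,::-1])
E
```

```text
top ((204.71998596191406, 210.45997619628906), (17.677669525146484, 16.263456344604492), 8.130102157592773)
red [194.81999 217.25998] [454. 281.  70.]
red [197.11998 201.15997] [517. 274.  70.]
red [214.61998 203.65997] [508. 205.  70.]
red [212.31999 219.75998] [445. 213.  70.]
wood ((207.90997314453125, 204.6300048828125), (27.435745239257812, 30.97127914428711), 8.130102157592773)
[192.13997 218.02   ] [451. 301.  18.]
[196.51997 187.36   ] [575. 286.  18.]
[223.67998 191.24   ] [560. 175.  18.]
[219.29997 221.90001] [437. 191.  18.]
scene ((313.4999694824219, 159.99998474121094), (9.881050109863281, 8.021086692810059), 35.53767776489258)
red [307.14862 160.39188] [466. 242.  70.]
red [311.8108  153.86484] [442. 267.  70.]
red [319.85132 159.6081 ] [473. 288.  70.]
red [315.18915 166.13513] [496. 263.  70.]
wood ((305.9040222167969, 174.47201538085938), (42.57473373413086, 30.768299102783203), 79.69515228271484)
[286.96    156.28001] [397. 189.  18.]
[317.23203 150.77602] [398. 308.  18.]
[324.84805 192.66402] [581. 279.  18.]
[294.57602 198.16801] [579. 168.  18.]
onion [684.63482915 218.023824    40.        ]
[691.47666515 212.76024283  40.        ]
```

View pics/crop.png

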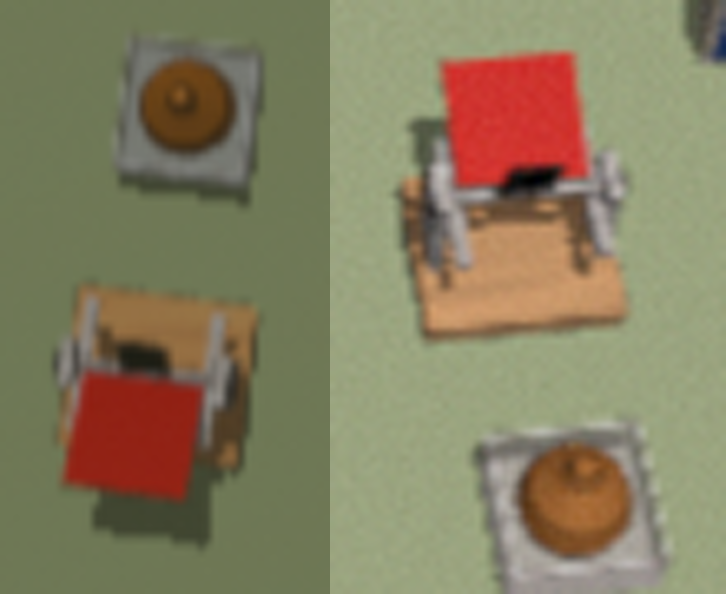

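The crop shows the tab (black) by the axle between the cheeks and the paddle raised slightly towards the robot. I read the front base corners and the axle ends from both views.

```bash
python3 - <<'E'
from h import *
import pickle
a,b=pickle.load(open('f.pkl','rb'))
T=lambda x,y:(185+x/6.6,145+y/6.6)
S=lambda x,y:(280+(x-330)/6.6,145+y/6.6)
P=[onz(a,*T(78,287),18),onz(a,*T(257,306),18),onz(b,*S(425,333),18),onz(b,*S(626,318),18)]
for p in P: print(p.round(1))
def yaw(l,r): v=l-r; return np.arctan2(-v[0],v[1]), np.linalg.norm(v)
print(yaw(P[0],P[1]),yaw(P[3],P[2]))
# axle ends on cheeks ~z70, tub corners z35
for q in((68,360),(230,382)): print('axle top',onz(a,*T(*q),75).round(1))
for q in((440,190),(608,170)): print('axle sc',onz(b,*S(*q),78).round(1))
def tri(u,v):
    c1,r1=ray(a,*u);c2,r2=ray(b,*v)
    A=np.array([r1,-r2]).T; s=np.linalg.lstsq(A,c2-c1,rcond=None)[0]
    p,q=c1+r1*s[0],c2+r2*s[1]; return ((p+q)/2).round(1),np.linalg.norm(p-q).round(1)
print('edge L,R',tri(T(63,487),S(573,54)),tri(T(187,500),S(443,62)))
print('hinge L,R',tri(T(84,372),S(588,176)),tri(T(203,384),S(458,186)))
print('tab',tri(T(144,355),S(535,170)))
print('tub',[onz(a,*T(*q),35).round() for q in((128,38),(260,50),(247,197),(117,182))])
E
```

```text
[570.8 284.3  18. ]
[560.  173.9  18. ]
[567.8 170.1  18. ]
[583.3 278.8  18. ]
(np.float64(-0.09741488409156206), np.float64(110.91379583691446)) (np.float64(-0.14115374820993015), np.float64(109.78845300372659))
axle top [523.3 280.2  75. ]
axle top [511.1 184.2  75. ]
axle sc [517.1 187.7  78. ]
axle sc [525.  278.3  78. ]
edge L,R (array([448.7, 281.7,  78.9]), np.float64(1.5)) (array([442. , 208.5,  85.3]), np.float64(2.6))
hinge L,R (array([516.7, 272.4,  61.6]), np.float64(0.6)) (array([510. , 200.9,  66.6]), np.float64(0.4))
tab (array([526. , 234. ,  94.7]), np.float64(2.6))
tub [array([723., 254.,  35.]), array([716., 173.,  35.]), array([625., 180.,  35.]), array([634., 259.,  35.])]
```

The axle is at about (519.5, 232.5, 70) with yaw about -0.12, and the paddle is raised by about 0.16 rad. Sizes agree with those given. First I turn the tool to match and shut the fingers.

{"fn": "step_arm", "kwargs": {
  "motion": [
    {"claw":0,"delta_pos":[0,0,0],"turn":0.1},
    {"claw":0,"delta_pos":[0,0,0],"turn":0.1},
    {"claw":0,"delta_pos":[0,0,0],"turn":0.1},
    {"claw":0,"delta_pos":[0,0,0],"turn":0.109},
    {"claw":0,"delta_pos":[0,0,-5],"turn":0}
  ],
  "force": 30
}}

```text
clock: 0.52
eef_pos: [177.8, -598.3, 243.1]
tcp_rot: [-3.139, 0.001, -0.125]
contact_force: [0.5, 0.1, 0.7]
opening: 0.298
grasp_force: 0.0
```

```bash
cat >> h.py <<'E'
AX=np.array([519.5,232.5,70.]); YW=-0.12
RS=np.array([[np.cos(YW),-np.sin(YW),0],[np.sin(YW),np.cos(YW),0],[0,0,1]])
from scipy.spatial.transform import Rotation as Ro
def togo(xs,ys,ztip):
    "stand-frame target of tip centre relative to the axle -> tool deltas"
    s=sense(); g=AX+RS@[xs,ys,ztip+8]; R=Ro.from_euler('xyz',s['tcp_rot']).as_matrix()
    print('clock',s['clock'],'rot',s['tcp_rot'].round(3),'F',s['contact_force'].round(1),'open',s['opening'],
     'tip rel stand',(RS.T@(s['eef_pos']-[0,0,8]-AX)).round(1)); print('togo tool',(R.T@(g-s['eef_pos'])).round(1))
E
python3 -c "
from h import *
togo(-45,0,140)"
```

```text
clock 0.5167 rot [-3.139e+00  1.000e-03 -1.250e-01] F [0.5 0.1 0.7] open 0.29836140562854496 tip rel stand [-239.8 -865.8  165.1]
togo tool [ 190.4 -866.7   26.8]
```

{"fn": "step_arm", "kwargs": {
  "motion": [
    {"claw":0,"delta_pos":[8,-36,0],"turn":0},
    {"claw":0,"delta_pos":[8,-36,0],"turn":0},
    {"claw":0,"delta_pos":[8,-36,0],"turn":0},
    {"claw":0,"delta_pos":[8,-36,0],"turn":0},
    {"claw":0,"delta_pos":[8,-36,0],"turn":0},
    {"claw":0,"delta_pos":[8,-36,0],"turn":0},
    {"claw":0,"delta_pos":[8,-36,0],"turn":0},
    {"claw":0,"delta_pos":[8,-36,0],"turn":0}
  ]
}}

```text
clock: 1.18
eef_pos: [276.2, -319.2, 244.5]
tcp_rot: [3.141, -0.0, -0.117]
contact_force: [1.2, -0.1, 0.1]
opening: 0.002
grasp_force: 0.0
```

{"fn": "step_arm", "kwargs": {
  "motion": [
    {"claw":0,"delta_pos":[8,-36,0],"turn":0},
    {"claw":0,"delta_pos":[8,-36,0],"turn":0},
    {"claw":0,"delta_pos":[8,-36,0],"turn":0},
    {"claw":0,"delta_pos":[8,-36,0],"turn":0},
    {"claw":0,"delta_pos":[8,-36,0],"turn":0},
    {"claw":0,"delta_pos":[8,-36,0],"turn":0},
    {"claw":0,"delta_pos":[8,-36,0],"turn":0},
    {"claw":0,"delta_pos":[8,-36,0],"turn":0}
  ]
}}

```text
clock: 1.85
eef_pos: [374.4, -40.8, 244.8]
tcp_rot: [3.142, -0.001, -0.116]
contact_force: [0.7, -1.5, 0.1]
opening: -0.003
grasp_force: 0.0
```

{"fn": "step_arm", "kwargs": {
  "motion": [
    {"claw":0,"delta_pos":[8,-36,0],"turn":0},
    {"claw":0,"delta_pos":[8,-36,0],"turn":0},
    {"claw":0,"delta_pos":[8,-36,0],"turn":0},
    {"claw":0,"delta_pos":[8,-36,0],"turn":0},
    {"claw":0,"delta_pos":[8,-36,0],"turn":0},
    {"claw":0,"delta_pos":[8,-30,0],"turn":0},
    {"claw":0,"delta_pos":[0,0,0],"turn":0},
    {"claw":0,"delta_pos":[0,0,0],"turn":0}
  ]
}}

```text
clock: 2.52
eef_pos: [447.1, 161.4, 244.2]
tcp_rot: [3.141, 0.0, -0.114]
contact_force: [-0.4, 0.2, 0.0]
opening: -0.002
grasp_force: 0.0
```

```bash
python3 -c "
from h import *
import pickle
togo(-45,0,140)
d=snap('wrist','w1.png');pickle.dump(d,open('w.pkl','wb'))
print(proj(d,AX),proj(d,AX+RS@[0,36,0]),proj(d,AX+RS@[50,0,-52]))"
```

```text
clock 2.5167 rot [ 3.141  0.    -0.114] F [-0.4  0.2  0. ] open -0.0015662385049030473 tip rel stand [-63.4 -79.3 166.2]
togo tool [ 18.8 -79.2  26.2]
[182.84126601 121.86667907] [150.75107729 121.68975623] [190.34318013  78.55365112]
```

View pics/w1.png

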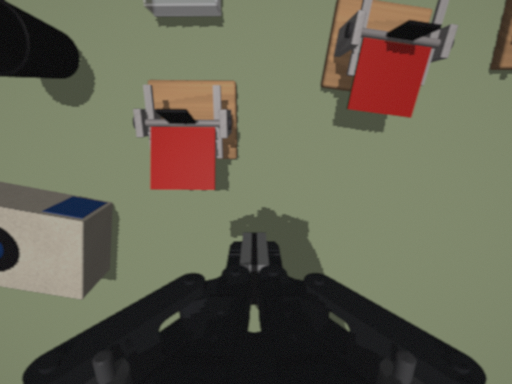

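The wrist view puts the axle at (181,122) and the front base edge at (192,81). The predictions were (183,122) and (190,79), so the estimate holds. I move over the paddle, behind the tab.

{"fn": "step_arm", "kwargs": {
  "motion": [
    {"claw":0,"delta_pos":[10,-20,0],"turn":0.003},
    {"claw":0,"delta_pos":[10,-20,0],"turn":0.003},
    {"claw":0,"delta_pos":[10,-20,0],"turn":0},
    {"claw":0,"delta_pos":[8,-19,10],"turn":0},
    {"claw":0,"delta_pos":[0,0,30],"turn":0},
    {"claw":0,"delta_pos":[0,0,30],"turn":0},
    {"claw":0,"delta_pos":[0,0,20],"turn":0},
    {"claw":0,"delta_pos":[0,0,0],"turn":0}
  ]
}}

```text
clock: 3.23
eef_pos: [491.6, 231.2, 150.6]
tcp_rot: [3.137, 0.006, -0.126]
contact_force: [-0.5, -0.5, -1.1]
opening: 0.003
grasp_force: 0.0
```

```bash
python3 -c "
from h import *
togo(-25,0,25)"
```

```text
clock 3.2333 rot [ 3.137  0.006 -0.126] F [-0.5 -0.5 -1.1] open 0.003128244137104579 tip rel stand [-27.5  -4.7  72.6]
togo tool [ 2.8 -4.9 47.5]
```

{"fn": "step_arm", "kwargs": {
  "motion": [
    {"claw":0,"delta_pos":[0,-2,10],"turn":0},
    {"claw":0,"delta_pos":[0,-2,10],"turn":0},
    {"claw":0,"delta_pos":[0,0,10],"turn":0},
    {"claw":0,"delta_pos":[0,0,8],"turn":0},
    {"claw":0,"delta_pos":[0,0,6],"turn":0},
    {"claw":0,"delta_pos":[0,0,0],"turn":0},
    {"claw":0,"delta_pos":[0,0,0],"turn":0}
  ]
}}

```text
clock: 3.82
eef_pos: [494.8, 237.7, 110.1]
tcp_rot: [3.141, 0.0, -0.126]
contact_force: [0.1, -0.4, 0.1]
opening: -0.001
grasp_force: 0.0
```

```bash
python3 -c "
from h import *
togo(0,0,25)
d=snap('scene','s2.png');w=snap('wrist','w2.png')
A=cv2.resize(d['img'][120:220,260:360],(500,500),interpolation=2)
B=cv2.resize(w['img'][50:300,150:300],(300,500),interpolation=2)
cv2.imwrite('pics/c2.png',np.hstack([A,B])[:,:,::-1])"
```

```text
clock 3.8167 rot [ 3.141  0.    -0.126] F [ 0.1 -0.4  0.1] open -0.0008362821187970713 tip rel stand [-25.1   2.2  32.1]
togo tool [25.1  2.1  7.1]
```

View pics/c2.png

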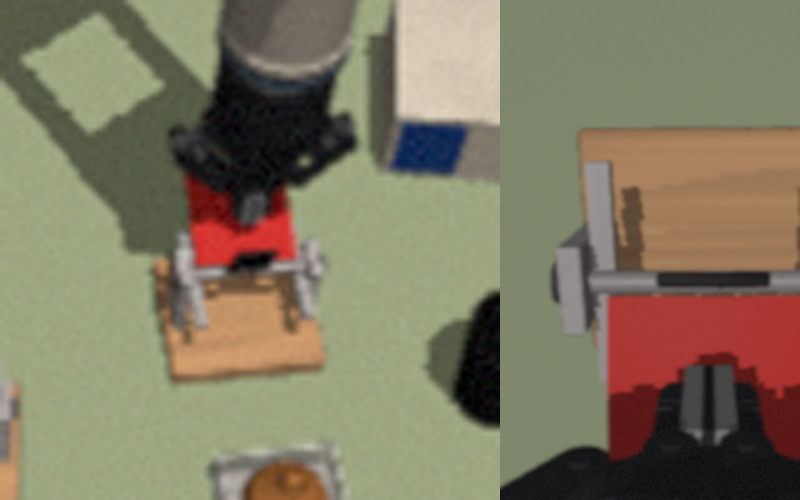

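The fingertips hang centred over the red paddle, behind the black tab, and touch nothing. Now I push the tab.

{"fn": "step_arm", "kwargs": {
  "motion": [
    {"claw":0,"delta_pos":[3,0,3],"turn":0},
    {"claw":0,"delta_pos":[3,0,3],"turn":0},
    {"claw":0,"delta_pos":[3,0,1],"turn":0},
    {"claw":0,"delta_pos":[3,0,1],"turn":0},
    {"claw":0,"delta_pos":[2.5,0,0],"turn":0},
    {"claw":0,"delta_pos":[2.5,0,0],"turn":0},
    {"claw":0,"delta_pos":[2.5,0,0],"turn":0},
    {"claw":0,"delta_pos":[2.5,0,0],"turn":0}
  ]
}}

```text
clock: 4.58
eef_pos: [516.8, 234.9, 102.2]
tcp_rot: [3.141, 0.001, -0.126]
contact_force: [-2.3, 0.5, -1.0]
opening: -0.001
grasp_force: 0.9
```

{"fn": "step_arm", "kwargs": {
  "motion": [
    {"claw":0,"delta_pos":[2.5,0,0],"turn":0},
    {"claw":0,"delta_pos":[2.5,0,0],"turn":0},
    {"claw":0,"delta_pos":[2.5,0,0],"turn":0},
    {"claw":0,"delta_pos":[2.5,0,0],"turn":0},
    {"claw":0,"delta_pos":[2.5,0,0.5],"turn":0},
    {"claw":0,"delta_pos":[0,0,0],"turn":0}
  ]
}}

```text
clock: 5.08
eef_pos: [529.8, 233.4, 101.8]
tcp_rot: [-3.141, -0.001, -0.126]
contact_force: [-0.2, -0.2, 1.2]
opening: 0.002
grasp_force: 0.1
```

```bash
python3 -c "
from h import *
togo(24,0,15)
d=snap('scene','s3.png');w=snap('wrist','w3.png')
A=cv2.resize(d['img'][120:220,260:360],(400,400),interpolation=2)
B=cv2.resize(w['img'][50:300,130:380],(400,400),interpolation=2)
cv2.imwrite('pics/c3.png',np.hstack([A,B])[:,:,::-1])"
```

```text
clock 5.0833 rot [-3.141e+00 -1.000e-03 -1.260e-01] F [-0.2 -0.2  1.2] open 0.0020522435741058 tip rel stand [10.2  2.1 23.8]
togo tool [13.8  2.1  8.8]
```

View pics/c3.png

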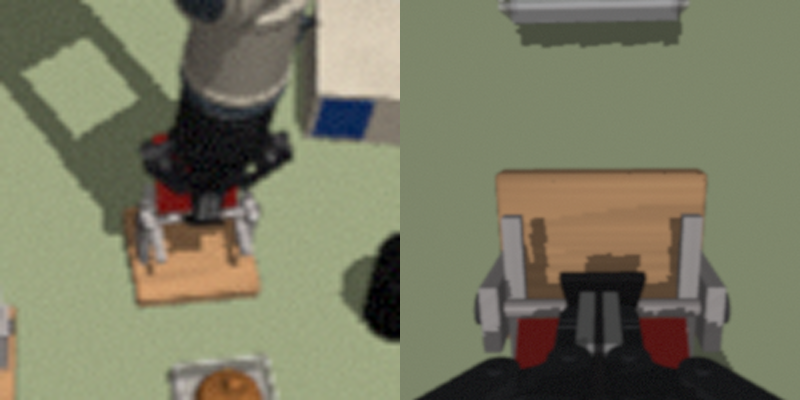

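The tab tips forward in front of the fingers and the paddle rises behind them. Contact forces are about 2 N. I carry on along the arc.

{"fn": "step_arm", "kwargs": {
  "motion": [
    {"claw":0,"delta_pos":[2.5,0,1.5],"turn":0},
    {"claw":0,"delta_pos":[2.5,0,1.5],"turn":0},
    {"claw":0,"delta_pos":[2.5,0,1.5],"turn":0},
    {"claw":0,"delta_pos":[2.5,0,1.5],"turn":0},
    {"claw":0,"delta_pos":[2.5,0,1.5],"turn":0},
    {"claw":0,"delta_pos":[1.5,0,2],"turn":0},
    {"claw":0,"delta_pos":[0,0,0],"turn":0}
  ]
}}

```text
clock: 5.77
eef_pos: [543.6, 231.6, 91.9]
tcp_rot: [-3.141, -0.0, -0.126]
contact_force: [0.4, 0.2, -0.3]
opening: 0.001
grasp_force: 0.0
```

{"fn": "step_arm", "kwargs": {
  "motion": [
    {"claw":0,"delta_pos":[0,0,-10],"turn":0},
    {"claw":0,"delta_pos":[0,0,-20],"turn":0},
    {"claw":0,"delta_pos":[0,0,-25],"turn":0},
    {"claw":0,"delta_pos":[0,0,-25],"turn":0},
    {"claw":0,"delta_pos":[0,0,-20],"turn":0},
    {"claw":0,"delta_pos":[0,0,0],"turn":0}
  ]
}}

```text
clock: 6.27
eef_pos: [545.6, 232.7, 197.6]
tcp_rot: [-3.138, -0.007, -0.126]
contact_force: [0.2, -0.0, 0.0]
opening: 0.003
grasp_force: 0.0
```

```bash
python3 -c "
from h import *
togo(-60,0,110)
d=snap('scene','s4.png');w=snap('wrist','w4.png')
A=cv2.resize(d['img'][120:220,260:360],(400,400),interpolation=2)
B=cv2.resize(w['img'][80:384,130:434],(400,400),interpolation=2)
cv2.imwrite('pics/c4.png',np.hstack([A,B])[:,:,::-1])"
```

```text
clock 6.2667 rot [-3.138 -0.007 -0.126] F [ 0.2 -0.   0. ] open 0.0025079015347084645 tip rel stand [ 25.9   3.3 119.6]
togo tool [-85.9   3.9   9. ]
```

View pics/c4.png

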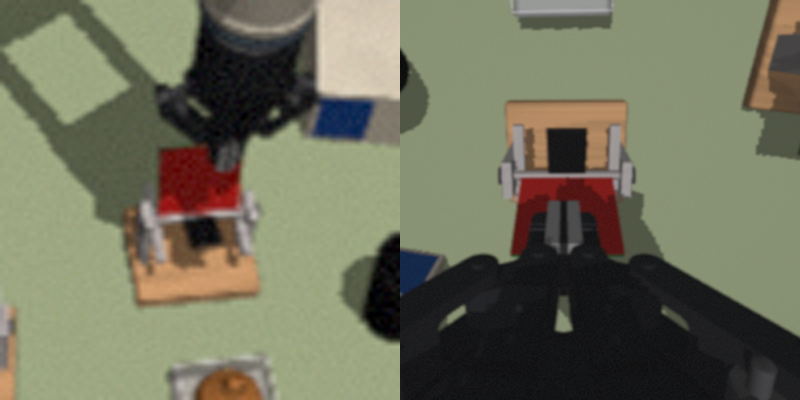

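The flag now stands at about 65°, with the tab pointing forward and down-sloping and the red face towards the onion. I go over it and down on its back side.

{"fn": "step_arm", "kwargs": {
  "motion": [
    {"claw":0,"delta_pos":[-20,0,0],"turn":0},
    {"claw":0,"delta_pos":[-30,3,0],"turn":0},
    {"claw":0,"delta_pos":[-30,0,0],"turn":0},
    {"claw":0,"delta_pos":[-10,0,0],"turn":0},
    {"claw":0,"delta_pos":[0,0,20],"turn":0},
    {"claw":0,"delta_pos":[0,0,20],"turn":0},
    {"claw":0,"delta_pos":[0,0,20],"turn":0},
    {"claw":0,"delta_pos":[0,0,10],"turn":0}
  ]
}}

```text
clock: 7.03
eef_pos: [452.1, 239.4, 119.8]
tcp_rot: [3.14, 0.003, -0.126]
contact_force: [-0.2, -0.9, -0.3]
opening: -0.002
grasp_force: 0.0
```

```bash
python3 -c "
from h import *
togo(-11,0,45)"
```

```text
clock 7.0333 rot [ 3.14e+00  3.00e-03 -1.26e-01] F [-0.2 -0.9 -0.3] open -0.0017647551521408635 tip rel stand [-67.7  -1.3  41.8]
togo tool [56.7 -1.6 -3.4]
```

{"fn": "step_arm", "kwargs": {
  "motion": [
    {"claw":0,"delta_pos":[6,0,0],"turn":0},
    {"claw":0,"delta_pos":[6,0,0],"turn":0},
    {"claw":0,"delta_pos":[4,0,0],"turn":0},
    {"claw":0,"delta_pos":[4,0,0],"turn":0},
    {"claw":0,"delta_pos":[4,0,0],"turn":0},
    {"claw":0,"delta_pos":[4,0,0],"turn":0},
    {"claw":0,"delta_pos":[4,0,0],"turn":0},
    {"claw":0,"delta_pos":[4,0,0],"turn":0}
  ]
}}

```text
clock: 7.7
eef_pos: [489.5, 235.4, 122.6]
tcp_rot: [-3.141, -0.0, -0.126]
contact_force: [-0.6, -1.0, 1.1]
opening: -0.006
grasp_force: 0.4
```

{"fn": "step_arm", "kwargs": {
  "motion": [
    {"claw":0,"delta_pos":[4,0,0],"turn":0},
    {"claw":0,"delta_pos":[4,0,0],"turn":0},
    {"claw":0,"delta_pos":[4,0,0],"turn":0},
    {"claw":0,"delta_pos":[4,0,0],"turn":0},
    {"claw":0,"delta_pos":[4,0,0],"turn":0},
    {"claw":0,"delta_pos":[4,0,0],"turn":0},
    {"claw":0,"delta_pos":[4,0,0],"turn":0},
    {"claw":0,"delta_pos":[4,0,0],"turn":0}
  ]
}}

```text
clock: 8.37
eef_pos: [521.1, 231.4, 122.1]
tcp_rot: [3.141, 0.0, -0.126]
contact_force: [-0.3, 0.2, -0.4]
opening: -0.001
grasp_force: 0.4
```

```bash
python3 -c "
from h import *
togo(25,0,45)
d=snap('scene','s5.png');w=snap('wrist','w5.png')
A=cv2.resize(d['img'][120:220,260:360],(400,400),interpolation=2)
B=cv2.resize(w['img'][80:384,130:434],(400,400),interpolation=2)
cv2.imwrite('pics/c5.png',np.hstack([A,B])[:,:,::-1])"
```

```text
clock 8.3667 rot [ 3.141  0.    -0.126] F [-0.3  0.2 -0.4] open -0.0012347209471532403 tip rel stand [ 1.7 -0.9 44.1]
togo tool [23.3 -1.1 -0.9]
```

View pics/c5.png

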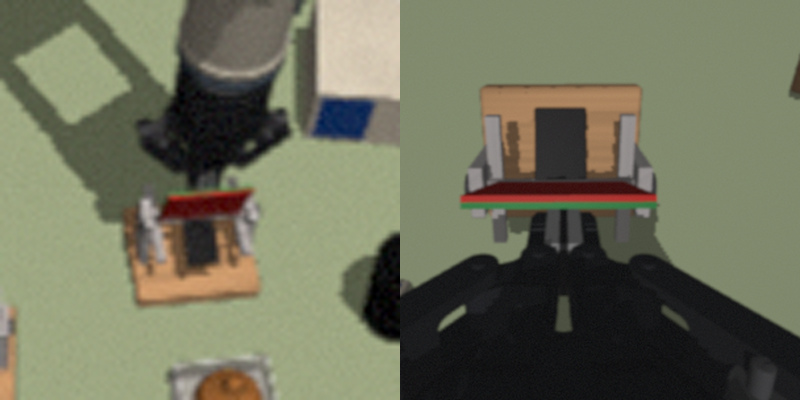

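The flag is about upright, with the fingers on its green side. I go on over the top and then down the arc.

{"fn": "step_arm", "kwargs": {
  "motion": [
    {"claw":0,"delta_pos":[4,0,0],"turn":0},
    {"claw":0,"delta_pos":[4,0,0],"turn":0},
    {"claw":0,"delta_pos":[4,0,0],"turn":0},
    {"claw":0,"delta_pos":[4,0,0],"turn":0},
    {"claw":0,"delta_pos":[4,0,0],"turn":0},
    {"claw":0,"delta_pos":[4,0,0],"turn":0},
    {"claw":0,"delta_pos":[3.5,0,4],"turn":0},
    {"claw":0,"delta_pos":[3.5,0,4],"turn":0}
  ]
}}

```text
clock: 9.13
eef_pos: [552.4, 227.6, 114.3]
tcp_rot: [-3.141, -0.001, -0.126]
contact_force: [-0.3, 0.5, 0.5]
opening: 0.002
grasp_force: 0.3
```

{"fn": "step_arm", "kwargs": {
  "motion": [
    {"claw":0,"delta_pos":[3.5,0,4],"turn":0},
    {"claw":0,"delta_pos":[3.5,0,4],"turn":0},
    {"claw":0,"delta_pos":[1.5,0,3],"turn":0},
    {"claw":0,"delta_pos":[1.5,0,3],"turn":0},
    {"claw":0,"delta_pos":[1.5,0,3],"turn":0},
    {"claw":0,"delta_pos":[1.5,0,3],"turn":0},
    {"claw":0,"delta_pos":[0,0,2],"turn":0},
    {"claw":0,"delta_pos":[0,0,2],"turn":0}
  ]
}}

```text
clock: 9.8
eef_pos: [564.6, 225.9, 90.1]
tcp_rot: [-3.142, -0.0, -0.126]
contact_force: [0.3, 0.2, 1.9]
opening: -0.004
grasp_force: 0.3
```

```bash
python3 -c "
from h import *
togo(46,0,2.5)
d=snap('scene','s6.png');w=snap('wrist','w6.png')
A=cv2.resize(d['img'][120:220,260:360],(400,400),interpolation=2)
B=cv2.resize(w['img'][80:384,130:434],(400,400),interpolation=2)
cv2.imwrite('pics/c6.png',np.hstack([A,B])[:,:,::-1])"
```

```text
clock 9.8 rot [-3.142 -0.    -0.126] F [0.3 0.2 1.9] open -0.004307404901143651 tip rel stand [45.6 -1.1 12.1]
togo tool [ 0.4 -1.1  9.6]
```

View pics/c6.png

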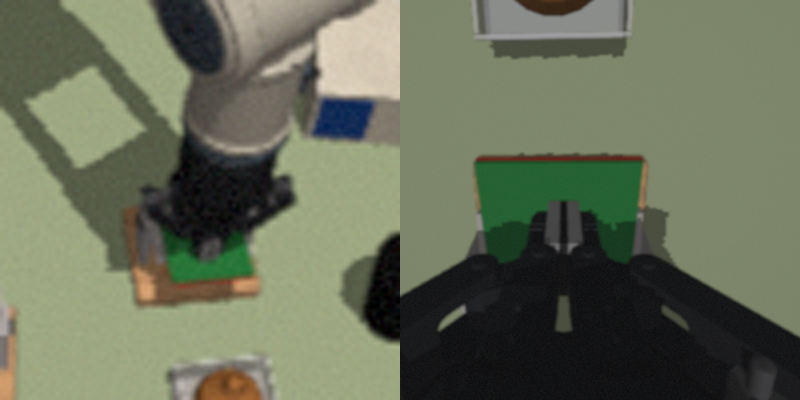

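The green face is up, about 10° short of flat, and forces are below 2 N. I lower in small steps and watch the force.

{"fn": "step_arm", "kwargs": {
  "motion": [
    {"claw":0,"delta_pos":[0,0,1.5],"turn":0},
    {"claw":0,"delta_pos":[0,0,1.5],"turn":0},
    {"claw":0,"delta_pos":[0,0,1.5],"turn":0},
    {"claw":0,"delta_pos":[0,0,1.5],"turn":0},
    {"claw":0,"delta_pos":[0,0,0],"turn":0}
  ]
}}

```text
clock: 10.32
eef_pos: [564.4, 225.9, 84.0]
tcp_rot: [3.141, 0.0, -0.126]
contact_force: [-0.4, -0.3, 0.1]
opening: 0.001
grasp_force: 0.0
```

{"fn": "step_arm", "kwargs": {
  "motion": [
    {"claw":0,"delta_pos":[0,0,1],"turn":0},
    {"claw":0,"delta_pos":[0,0,0],"turn":0}
  ]
}}

```text
clock: 10.48
eef_pos: [564.4, 225.9, 83.1]
tcp_rot: [3.142, 0.0, -0.126]
contact_force: [-1.0, 0.0, 0.3]
opening: -0.001
grasp_force: 0.0
```

{"fn": "step_arm", "kwargs": {
  "motion": [
    {"claw":0,"delta_pos":[0,0,1],"turn":0},
    {"claw":0,"delta_pos":[0,0,0],"turn":0}
  ]
}}

```text
clock: 10.65
eef_pos: [564.5, 225.9, 82.2]
tcp_rot: [3.142, 0.0, -0.126]
contact_force: [-0.2, 0.6, 1.1]
opening: -0.001
grasp_force: 0.0
```

{"fn": "step_arm", "kwargs": {
  "motion": [
    {"claw":0,"delta_pos":[0,0,0.7],"turn":0},
    {"claw":0,"delta_pos":[0,0,0],"turn":0}
  ]
}}

```text
clock: 10.82
eef_pos: [564.5, 225.9, 81.5]
tcp_rot: [-3.142, -0.0, -0.126]
contact_force: [-1.1, -0.1, 0.3]
opening: -0.006
grasp_force: 0.0
```

{"fn": "step_arm", "kwargs": {
  "motion": [
    {"claw":0,"delta_pos":[0,0,0.5],"turn":0},
    {"claw":0,"delta_pos":[0,0,0],"turn":0}
  ]
}}

```text
clock: 10.98
eef_pos: [564.5, 225.9, 81.0]
tcp_rot: [-3.142, 0.0, -0.126]
contact_force: [-0.2, -0.6, 0.6]
opening: 0.003
grasp_force: 0.0
```

{"fn": "step_arm", "kwargs": {
  "motion": [
    {"claw":0,"delta_pos":[0,0,0.5],"turn":0},
    {"claw":0,"delta_pos":[0,0,0],"turn":0}
  ]
}}

```text
clock: 11.15
eef_pos: [564.5, 225.9, 80.6]
tcp_rot: [-3.142, -0.0, -0.126]
contact_force: [0.1, 0.0, 0.3]
opening: 0.003
grasp_force: 0.2
```

{"fn": "step_arm", "kwargs": {
  "motion": [
    {"claw":0,"delta_pos":[0,0,0.4],"turn":0},
    {"claw":0,"delta_pos":[0,0,0],"turn":0}
  ]
}}

```text
clock: 11.32
eef_pos: [564.6, 225.9, 80.5]
tcp_rot: [-3.142, -0.0, -0.126]
contact_force: [-1.7, -0.5, 4.6]
opening: -0.0
grasp_force: 2.0
```

The force rose to 4.6 N with the tips at z = 72.5 mm. That is exactly where the green face lies when flat on its stop. Now I lift straight up and away.

{"fn": "step_arm", "kwargs": {
  "motion": [
    {"claw":0,"delta_pos":[0,0,-5],"turn":0},
    {"claw":0,"delta_pos":[0,0,-20],"turn":0},
    {"claw":0,"delta_pos":[0,0,-30],"turn":0},
    {"claw":0,"delta_pos":[0,0,-30],"turn":0},
    {"claw":0,"delta_pos":[-20,0,-30],"turn":0},
    {"claw":0,"delta_pos":[-40,0,-20],"turn":0},
    {"claw":0,"delta_pos":[-40,0,0],"turn":0},
    {"claw":0,"delta_pos":[-40,0,0],"turn":0}
  ]
}}

```text
clock: 11.98
eef_pos: [427.8, 243.5, 215.3]
tcp_rot: [-3.14, -0.002, -0.127]
contact_force: [-0.5, -0.1, -0.2]
opening: 0.002
grasp_force: 0.0
```

{"fn": "step_arm", "kwargs": {
  "motion": [
    {"claw":0,"delta_pos":[0,0,0],"turn":0},
    {"claw":0,"delta_pos":[0,0,0],"turn":0},
    {"claw":0,"delta_pos":[0,0,0],"turn":0}
  ]
}}

```text
clock: 12.23
eef_pos: [428.8, 243.6, 214.4]
tcp_rot: [-3.141, -0.001, -0.125]
contact_force: [-0.0, 0.4, 0.6]
opening: 0.008
grasp_force: 0.0
```

```bash
python3 -c "
from h import *
togo(0,0,100)
d=snap('scene','s7.png');w=snap('wrist','w7.png')
A=cv2.resize(d['img'][130:290,160:360],(500,400),interpolation=2)
B=cv2.resize(w['img'][0:250,130:317],(300,400),interpolation=2)
cv2.imwrite('pics/c7.png',np.hstack([A,B])[:,:,::-1])"
```

```text
clock 12.2333 rot [-3.141e+00 -1.000e-03 -1.250e-01] F [-0.   0.4  0.6] open 0.0076922636228007706 tip rel stand [-9.130e+01  1.000e-01  1.364e+02]
togo tool [91.3 -0.3 36.6]
```

View pics/c7.png

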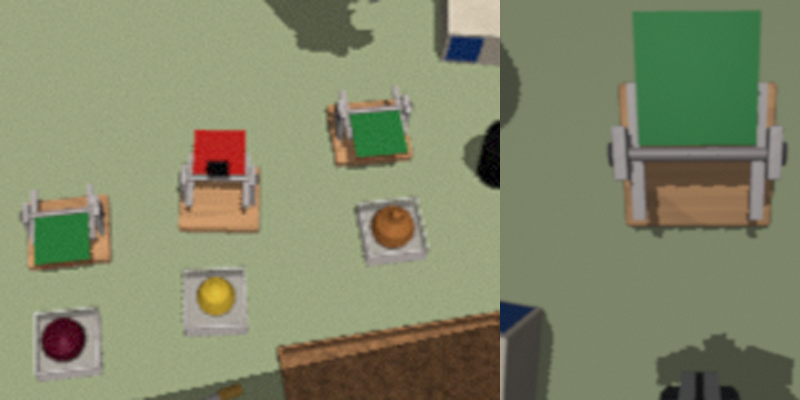

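The onion's flag lies flat, green face up, on the onion's side. The lemon's flag (red) and the beet's (green) are unchanged and the arm is clear.

```bash
python3 -c "
from rig import *
print(sign_off())"
```

```text
the job is handed in; nothing more can be done
None
```

The onion's flag lies fully over on the onion's side with its green face up; the other two flags look unchanged, I saw nothing else moved, and the job is handed in at about 12 s on the robot's clock.

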